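# Release the reader's sprung cover and load the orange cassette

## Robot

A 6-joint arm with a two-finger parallel gripper is mounted at the origin on the work surface. World frame = base frame: x ahead of the robot, y to its left, z up, the work surface at z = 0. Lengths are in m, angles in rad, forces in N, time in s.
With the tool pointing down it reaches from about 0.375 to 0.975 m from the base axis. Payload 3.8 kg.
Tool frame: the origin (TCP) lies between the finger pads; the fingertips stand 17 mm ahead of it and the grasp point (between the pads) lies 2 mm behind it; y points along the fingers, z is the direction in which the jaws open and shut, and the axes are right-handed (so a half turn about y gives the same grasp; the last joint's range is limited). The gripper opens to 85 mm and grips with 20 to 120 N. Pads are 22 mm wide; open, the fingers measure 114 mm over their backs; the gripper's body (76 mm by 85 mm) begins 54 mm behind the grasp point. The pads swing forward as they close: fully open they stand 13 mm farther back than shut.
Start: joints at [1.152, 0.264, 1.604, -0, 1.274, -0.037], TCP at [0.251, 0.626, 0.248] pointing down, gripper open.
Joint ranges: [-2.63, 2.63], [-0.94, 2.18], [0.31, 2.57], [-1.31, 4.45], [0, 2.66], [-2.55, 2.55]. Speed limits (rad/s): [2.57, 2.57, 3.14, 3.14, 3.14, 3.14].

## Interface

Orientations are given as a rotation vector (axis times angle).
In Python, from workcell import bot, eyes, nets gives the robot as it stands. The module is installed in compiled form; this text tells all that it offers.
- The arm moves only by the tool jog_arm, never from a script. Its arguments are lists of equal length, an entry for each row: "turn": the turn, a rotation vector about the tool's x, y, z in rad, a list of three; "slide": the shift along the tool's x, y, z in mm, a list of three; "grip": the opening in per cent of the stroke, from 0 (shut) to 100 (fully open). A call has 1 to 5 rows; each row shifts and turns the commanded pose from where the row before left it, along the tool's axes as they then stand; what a row does not reach is not made up. A row lasts 1/10 s, in which the tool goes at most 50 mm and 8.59 degrees, less where a joint would pass 70% of its speed; a pose out of reach is approached as far as the arm can. A call with a gripper value outside its range is refused whole. The fingers move at their own pace and stop on an object; "newtons" is the grip in N (left out, the last holds). Time passes only in rows, so rows that do not move let the fingers close. It gives the time, the measured TCP pose, the force and the opening at its end, in the units of the state.
- bot.read_state(): the state, without advancing time (a new reading comes with each control period).
- eyes.read_camera(name): name is "side" or "top" or "wrist"; returns a dict with "img" (420x560x3 uint8, red, green, blue), "depth" (420x560 float32, m along the optical axis (not along the pixel's ray), 0 where there is no reading), "intrinsics" (3x3 intrinsics, pixels), "position" and "rotation" of the camera in the world. Camera axes: x right, y down, z forward; pixel columns grow to the right and rows downward; lengths in m; the calibration is good to about 2 mm. A picture is of the moment at which its call begins.
- bot.finish_job(): hands the job in, once; it reports no verdict.
Trained networks look in a picture, given as the dict that the camera call returned (one of the last four; its "shot" number tells which), for a name from the list of things; names that differ only in an ending like _2 or _b are one class to them, and where a whole thing is asked for, a point or a joint stands for the part that bears it (a point fixed in the world has none). Each returns a list of dicts, best first, with "conf" (0 to 1); they miss things now and then, are a little off and sometimes report something else, mostly with a low value. They report only what shows in the picture. A call takes as long as a camera call.
- nets.search_frame(thing, picture): "xyz" ([x, y, z] in m, in the coordinates of the camera as it stood for that picture, good to about 4 mm: the middle of the surface that is visible of it).
The state is a dict: "time": time; "q": joint angles; "joint_vel": joint speeds; "joint_torque": joint torques, N m; "tool_pos": TCP position; "tcp_rot": TCP orientation; "wrist_force": force on the tool from outside, world axes, zero at the start; "torque": the same for the moment, N m; "width": opening from 0.0 (shut) to 1.0 (fully open).
Only numpy, scipy, OpenCV 4.12 (cv2) and the standard library are available. Lean on these libraries where they do the work, as an engineer would, in place of code of your own. Each camera call takes 0.05 s, during which the arm holds its last target.

## Task

First slide the green thumb latch on the sample reader sideways so that its sprung cover swings open by itself. Then move the orange cassette from the blue rack into the chamber: lift it out by its broad sides (all that the rack leaves free), stand it on the white pad and let go, take it again by its narrow ends (the chamber has finger room only there), and lower it gently, without dropping it, until it stands upright and fully home on the chamber floor. Leave the cover open and the green cassette where it is in the rack.

Things in the scene. Friction and masses are not known exactly. Their poses are not given: they have to be found in the camera images.
- latch (a joint): Slide of the green thumb latch on the reader's deck, in m: 0 to 0.003 at the start (locked), grows as it is pushed along the reader's +x to its stop at 0.022. The cover is free from 0.014 on. About 2.5 N of friction; it stays where it is left, no spring.
- latch_top (a point): Centre of the top of the green thumb latch, a block 50 mm long (along the reader's x), 22 mm wide (y) and 22 mm tall; the deck it slides on is 24 mm below this point. Axes as the reader's; moves with the latch. The deck is clear for 25 mm before its -x end. A steel tongue reaches from its -y side over the cover's lip.
- cover (a joint): Angle of the reader's cover in rad: about 0 shut (held by the latch, with up to 0.03 of play), 1.95 fully open. A weak spring swings it open within about 2 s once the latch lets go, and holds it open.
- cover_hinge (a point): Middle of the cover's hinge line, which runs along the reader's x, 60 mm to the -y side of the chamber's centre, 110 mm above the bench. The cover (orange frame, clear window) is 160 mm along x, 104 mm across, 8 mm thick; open, it stands up and leans outwards (-y), away from the chamber. This point turns with the cover.
- reader: White sample reader fixed to the bench, open chamber in its middle under the cover. Origin on the bench under the chamber's centre, z up; spans x -90 to 90 mm, y -75 to 95 mm; top (deck) 108 mm above the bench. Latch on the +y side, hinge on the -y side.
- chamber (a point): Centre of the chamber floor, 25 mm above the bench, axes as the reader's. The cassette stands here, long side along x, either way round, between side walls at y = +-23 mm (|x| under 24 mm, up to the deck) and stops at x = +-35 mm (15 mm high). Finger room at its ends: open to x = +-72 mm, 76 mm wide. Seated, the cassette's top is 13 mm below the deck.
- cassette_mid (a point): Centre of the orange cassette, an upright box 60 mm long (its x), 36 mm wide (its y, broad sides), 70 mm tall (z up), about 0.18 kg; this point is 35 mm above its foot. At the start it stands in one of the two bays of the blue rack.
- spare_mid (a point): Centre of the green cassette, same size as the orange one, standing in the rack's other bay. A bystander.
- rack: Blue rack fixed to the bench, 88 mm (x) by 190 mm (y); origin under its centre, z up. Bays at y = +-50 mm, floor 6 mm up; cassettes stand with the long side along x. Walls 79 mm high stand 4 mm off their narrow ends, so only the broad sides can be gripped (ledges there end 14 mm above the bench; 64 mm between the two cassettes).
- pad_mid (a point): Centre of the top of the white pad, fixed to the bench, 130 by 130 mm, 3 mm thick, with nothing on it; z up.

How it is judged:
On the way, in this order (a step that is already met when the one before it is completed fails the run):
1. the latch has been slid and the cover has swung open (value of joint latch above 0.011 m and value of joint cover above 1.5 rad), for 0.2 s.
2. the orange cassette stands upright on the white pad, let go (horizontal distance between cassette_mid and pad_mid below 0.06 m and z of cassette_mid in the frame of pad_mid below 0.04 m and angle between cassette_mid's own z axis and vertical below 0.1 rad and contact force between the fingers and cassette below 0.1 N and linear speed of cassette below 0.02 m/s), for 0.2 s.
At the end, for the whole second after the job is handed in: The orange cassette stands upright (within 0.06 rad) and at rest on the chamber floor (within 4 mm), within 10 mm of the chamber's centre; the cover is open (over 1.6 rad); the green cassette is in its bay, within 15 mm of where it was (horizontal distance between cassette_mid and chamber below 0.01 m and z of cassette_mid in the frame of chamber between 0.031 and 0.039 m and angle between cassette_mid's own z axis and vertical below 0.06 rad and linear speed of cassette below 0.02 m/s and value of joint cover above 1.6 rad and distance of spare_mid from where it was at the start of the episode below 0.015 m); the robot touches nothing.
It fails at once if the orange cassette is dropped into the chamber (falls faster than 0.5 m/s inside it) (horizontal distance between cassette_mid and chamber below 0.04 m and z of cassette_mid in the frame of chamber below 0.11 m and linear speed of cassette above 0.5 m/s).
It fails at once if the green cassette is moved more than 15 mm from its place (distance of spare_mid from where it was at the start of the episode above 0.015 m).
It also fails if it takes over 61 s, if anything falls off the work surface, if the arm or the gripper's body presses on something with over 40 N, if the wrist force passes 120 N, or if a joint passes its speed limit or range.

## Working session

There is one attempt and no reset: what is moved stays moved. The work goes in short steps, Python scripts to look and compute and a tool call to move; the robot and the scene stay as the last step left them, time stands still between calls to the robot, and variables do not carry over. Pictures are saved under pics/ and viewed, and the job is handed in when it is done.

Besides the shell and the picture viewer there is one more tool, called after ">>>" as name(argument=value, ...) on one line, values as JSON. jog_arm: Moves the arm, as the interface text tells. Its arguments: {"type":"object","properties":{"turn":{"type":"array"},"slide":{"type":"array"},"grip":{"type":"array"},"newtons":{"type":"number"}},"required":["turn","slide","grip"]}

```bash
mkdir -p pics; ls; cat > h.py <<'E'
import numpy as np,cv2
from workcell import bot,eyes,nets
def shot(name,fn):
    p=eyes.read_camera(name)
    cv2.imwrite('pics/'+fn,cv2.cvtColor(p['img'],cv2.COLOR_RGB2BGR)); return p
def cloud(p):
    d=p['depth'];K=p['intrinsics'];v,u=np.mgrid[:d.shape[0],:d.shape[1]]
    X=np.stack([(u-K[0,2])/K[0,0]*d,(v-K[1,2])/K[1,1]*d,d],-1)
    return X@np.array(p['rotation']).T+np.array(p['position'])
def w(p,x): return np.array(p['rotation'])@np.array(x)+np.array(p['position'])
E
python3 - <<'E'
from h import *
np.set_printoptions(precision=4,suppress=True)
print(bot.read_state())
for c in ['top','side']:
    p=shot(c,c+'0.png'); print(c,p['position'],p['rotation'],p['intrinsics'])
    C=cloud(p); np.savez('/tmp/'+c,C=C,img=p['img'])
    for t in ['latch_top','cassette_mid','spare_mid','reader','rack','pad_mid','cover_hinge']:
        try:
            for r in nets.search_frame(t,p)[:2]: print(t,r['conf'],w(p,r['xyz']))
        except Exception as e: print(t,e)
E
```

```text
pics
{'time': 0.0, 'q': array([ 1.1521,  0.2647,  1.6054, -0.    ,  1.2737, -0.0369]), 'joint_vel': array([-0.0006, -0.001 ,  0.0002, -0.0017,  0.0016, -0.0002]), 'joint_torque': array([ -0.0017, -51.5108, -36.7317,  -0.0002,   0.0128,  -0.    ]), 'tool_pos': array([0.2512, 0.6258, 0.247 ]), 'tcp_rot': array([-1.5521,  0.3   , -0.2992]), 'wrist_force': array([-0.6129, -0.8819, -0.4086]), 'torque': array([-0.0169, -0.0466,  0.0012]), 'width': 1.0025577479210759}
top [0.4933 0.0347 0.9106] [-2.1561  2.1669 -0.0353] [[409.084    0.     283.4219]
 [  0.     409.084  204.3594]
 [  0.       0.       1.    ]]Traceback (most recent call last):
  File "<stdin>", line 6, in <module>
  File "h.py", line 9, in cloud
    return X@np.array(p['rotation']).T+np.array(p['position'])
           ~~~~~~~~~~~~~~~~~~~~~~~~~~~^~~~~~~~~~~~~~~~~~~~~~~~
ValueError: operands could not be broadcast together with shapes (420,560) (3,)
```

Rotation is a rotation vector.

```bash
sed -i "s/np.array(p\['rotation'\])/RR(p)/" h.py; cat >> h.py <<'E'
from scipy.spatial.transform import Rotation as Rn
def RR(p): return Rn.from_rotvec(p['rotation']).as_matrix()
np.set_printoptions(precision=4,suppress=True)
E
python3 - <<'E'
from h import *
print(Rn.from_rotvec(bot.read_state()['tcp_rot']).as_matrix())
for c in ['top','side']:
    p=shot(c,c+'0.png'); print(c,p['position'],p['rotation'])
    C=cloud(p); np.savez('/tmp/'+c,C=C,img=p['img'])
    for t in ['latch_top','cassette_mid','spare_mid','reader','rack','pad_mid','cover_hinge']:
        try:
            for r in nets.search_frame(t,p)[:2]: print(t,r['conf'],w(p,r['xyz']))
        except Exception as e: print(t,e)
E
```

```text
[[ 0.928  -0.0009  0.3726]
 [-0.3726 -0.002   0.928 ]
 [-0.0001 -1.     -0.0022]]
top [0.4933 0.0347 0.9106] [-2.1561  2.1669 -0.0353]
latch_top 0.92 [ 0.529  -0.1158  0.1329]
cassette_mid 0.89 [0.5077 0.2542 0.0765]
rack 0.77 [0.4997 0.3103 0.004 ]
pad_mid 0.88 [0.5048 0.0766 0.0024]
cover_hinge 0.59 [ 0.555  -0.1999  0.1202]
side [-0.0519 -0.5143  0.9433] [-2.1907  1.0105 -0.3818]
latch_top 0.54 [ 0.5235 -0.1191  0.1297]
cassette_mid 0.67 [0.5105 0.25   0.0667]
cassette_mid 0.3 [ 0.5466 -0.1976  0.1205]
spare_mid 0.89 [0.4969 0.348  0.0682]
reader 0.6 [ 0.5244 -0.1227  0.1286]
reader 0.56 [ 0.5128 -0.1945  0.1096]
rack 0.74 [0.4739 0.276  0.02  ]
pad_mid 0.9 [0.5018 0.0663 0.0047]
cover_hinge 0.91 [ 0.547  -0.1974  0.1162]
```

View pics/top0.png

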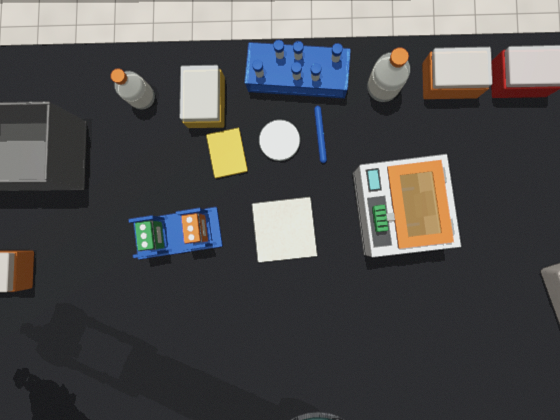

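View pics/side0.png

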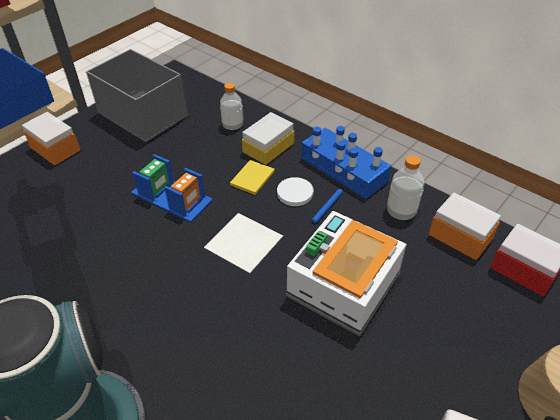

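The top view shows the reader (latch at ~(381,218)), the pad at (285,230), and the rack with the orange cassette at (194,229) and the green one at (147,236). Now for precise poses from colour masks and depth.

```bash
python3 - <<'E'
from h import *
D=np.load('/tmp/top.npz');C=D['C'];I=D['img']
hsv=cv2.cvtColor(I,cv2.COLOR_RGB2HSV)
def rect(m,name):
    P=C[m][:,:2].astype(np.float32)
    r=cv2.minAreaRect(P*1000); print(name,m.sum(),r,C[m].mean(0)); return r
z=C[...,2]
x,y=C[...,0],C[...,1]
# reader deck: z 0.10-0.116 region
R=(x>.38)&(x<.68)&(y>-.32)&(y<-.05)
rect(R&(z>.1)&(z<.125)&(hsv[...,1]<60)&(hsv[...,2]>120),'deckwhite')
rect(R&(z>.1)&(z<.128)&(hsv[...,0]<25)&(hsv[...,1]>100),'cover')
g=R&(hsv[...,0]>45)&(hsv[...,0]<85)&(hsv[...,1]>120)&(hsv[...,2]>70)
rect(g,'latch'); print(np.percentile(z[g],[5,50,95]))
pd=(x>.4)&(x<.62)&(y>-.03)&(y<.2)&(hsv[...,2]>120)
rect(pd,'pad'); print(np.median(z[pd]))
K=(x>.42)&(x<.6)&(y>.18)&(y<.45)
o=K&(hsv[...,0]<20)&(hsv[...,1]>120)&(hsv[...,2]>80)
for nm,a,b in (('or',.19,.3),('gr',.3,.42)):
    m=K&(y>a)&(y<b)&(z>.07)&(z<.08); rect(m,nm)
m=K&(z>.0595)&(z<.09); 
b=K&(hsv[...,0]>100)&(hsv[...,0]<125)&(hsv[...,1]>150)
rect(b&(z>.0),'blue'); rect(b&(z<.02),'bluefloor'); print(np.histogram(z[K],bins=12))
rect(b&(z>.07),'bluetop')
im=cv2.resize(I[140:270,100:480],None,fx=2,fy=2,interpolation=cv2.INTER_CUBIC);
big=cv2.resize(I[145:265,345:470],None,fx=5,fy=4.9,interpolation=cv2.INTER_CUBIC)
cv2.imwrite('pics/rd.png',big[...,::-1]); 
big=cv2.resize(I[195:270,120:230],None,fx=7,fy=7,interpolation=cv2.INTER_CUBIC)
cv2.imwrite('pics/rk.png',big[...,::-1]); 
E
```

```text
deckwhite 2478 ((551.8662719726562, -175.28262329101562), (180.21141052246094, 171.18603515625), 6.556163787841797) [ 0.5496 -0.1637  0.109 ]
cover 4492 ((553.7586059570312, -192.61724853515625), (159.39503479003906, 104.58458709716797), 6.714592456817627) [ 0.5532 -0.1929  0.118 ]
latch 249 ((526.1480102539062, -114.70014953613281), (48.90496826171875, 20.985445022583008), 7.43825626373291) [ 0.5256 -0.1132  0.1309]
[0.1229 0.1318 0.1345]
pad 3745 ((508.02545166015625, 73.72441864013672), (132.1797332763672, 132.0198516845703), 5.991283893585205) [0.5067 0.0711 0.0586]
0.0034607103228607716
or 561 ((507.7501525878906, 262.3529052734375), (80.05158996582031, 50.07945251464844), 8.524782180786133) [0.509  0.2622 0.0765]
gr 575 ((492.7577819824219, 360.735107421875), (80.00372314453125, 50.367462158203125), 7.922945499420166) [0.4944 0.3594 0.0765]
blue 1917 ((501.5583801269531, 317.72705078125), (93.66901397705078, 202.25453186035156), 8.745054244995117) [0.4995 0.2967 0.0218]
bluefloor 1491 ((501.58355712890625, 317.8559265136719), (93.75182342529297, 202.4395751953125), 8.428130149841309) [0.4981 0.293  0.007 ]
(array([4888, 2446,  212,   65,   70,   68,   72,   92,   93,  169,  407,
        853]), array([-0.0055,  0.0019,  0.0093,  0.0167,  0.0241,  0.0315,  0.0388,
        0.0462,  0.0536,  0.061 ,  0.0684,  0.0758,  0.0832]))
bluetop 324 ((500.2608337402344, 311.8244323730469), (80.05699157714844, 150.27146911621094), 8.61253547668457) [0.5021 0.3115 0.0787]
```

View pics/rd.png

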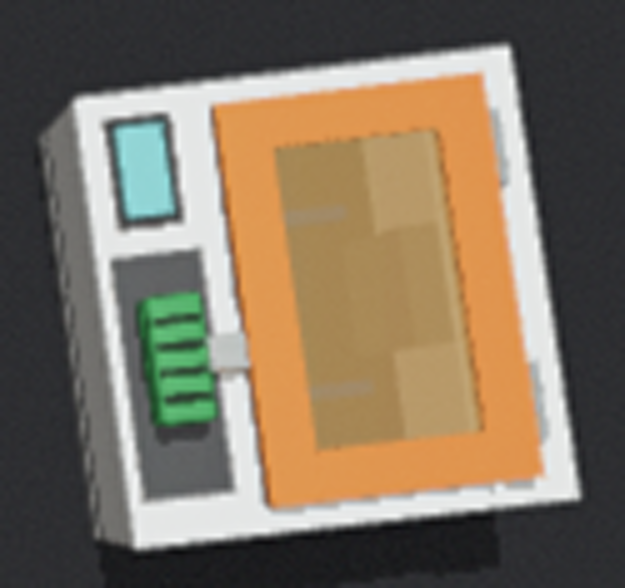

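View pics/rk.png

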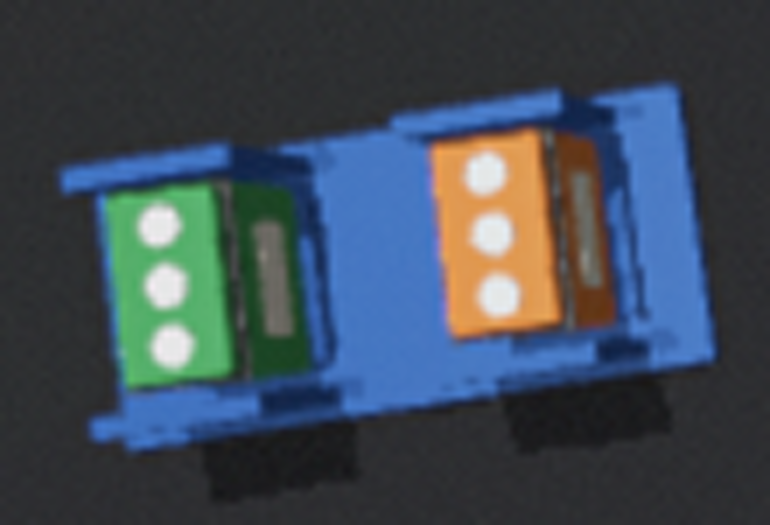

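```bash
cat >> h.py <<'E'
A=np.deg2rad
RO=np.array([.553,-.1852]);RY=A(6.65)
KO=np.array([.5003,.3115]);KY=A(8.65)
PO=np.array([.508,.0737]);PY=A(6.0)
def loc(o,yaw,x,y):
    c,s=np.cos(yaw),np.sin(yaw); return o+np.array([c*x-s*y,s*x+c*y])/1000
def plan(xy,z,psi,maxmm=40,st=None):
    st=st or bot.read_state()
    R=Rn.from_rotvec(st['tcp_rot']); T=np.array([xy[0],xy[1],z]);d=T-st['tool_pos']
    c,s=np.cos(psi),np.sin(psi)
    Rt=Rn.from_matrix(np.array([[s,0,c],[-c,0,s],[0,-1,0]]))
    rv=(R.inv()*Rt).as_rotvec()
    n=int(max(np.ceil(np.linalg.norm(d)*1000/maxmm),np.ceil(np.linalg.norm(rv)/.14),1))
    print('t',round(st['time'],2),'pos',st['tool_pos'],'F',st['wrist_force'],'w',round(st['width'],3),'n',n,'turn total',rv)
    print('total in cur tool mm',R.inv().apply(d)*1000)
    acc=np.zeros(3);
    for i in range(n):
        Ri=R*Rn.from_rotvec(rv*i/n)
        s_=np.round(Ri.inv().apply(d/n)*1000,1)
        print(np.round(rv/n,4).tolist(),s_.tolist())
E
python3 - <<'E'
from h import *
D=np.load('/tmp/top.npz');C=D['C'];I=D['img'];hsv=cv2.cvtColor(I,cv2.COLOR_RGB2HSV);x,y,z=[C[...,i] for i in range(3)]
o=(hsv[...,0]<20)&(hsv[...,1]>120)&(z>.07)&(y>.2)&(y<.3)&(x>.42)&(x<.58)
print(C[o].mean(0),cv2.minAreaRect((C[o][:,:2]*1000).astype(np.float32)),loc(KO,KY,0,-50))
t=(hsv[...,0]>45)&(hsv[...,0]<85)&(hsv[...,1]>120)&(z>.1305)&(y<-.05)&(x<.65)&(x>.4)
P=(C[t][:,:2]-RO)@np.array([[np.cos(RY),-np.sin(RY)],[np.sin(RY),np.cos(RY)]])*1000
print('latch local',P.min(0),P.max(0),np.percentile(P,[3,97],axis=0),len(P))
plan(loc(RO,RY,-63,76),.2,RY+np.pi/2)
E
```

```text
[0.5092 0.2616 0.076 ] ((509.4637451171875, 262.9292907714844), (56.76563262939453, 32.64265441894531), 6.88077974319458) [0.5078 0.2621]
latch local [-43.0176  62.5133] [ 5.3433 83.2577] [[-41.6837  63.527 ]
 [  4.4732  82.6061]] 185
t 0.85 pos [0.2515 0.6264 0.2483] F [0.5542 1.2323 0.4234] w 0.996 n 20 turn total [-0.0001 -0.4979  0.    ]
total in cur tool mm [ 490.5375   48.2869 -604.1487]
[-0.0, -0.0249, 0.0] [24.5, 2.4, -30.2]
[-0.0, -0.0249, 0.0] [23.8, 2.4, -30.8]
[-0.0, -0.0249, 0.0] [23.0, 2.4, -31.4]
[-0.0, -0.0249, 0.0] [22.2, 2.4, -32.0]
[-0.0, -0.0249, 0.0] [21.4, 2.4, -32.5]
[-0.0, -0.0249, 0.0] [20.6, 2.4, -33.0]
[-0.0, -0.0249, 0.0] [19.8, 2.4, -33.5]
[-0.0, -0.0249, 0.0] [18.9, 2.4, -34.0]
[-0.0, -0.0249, 0.0] [18.1, 2.4, -34.5]
[-0.0, -0.0249, 0.0] [17.2, 2.4, -34.9]
[-0.0, -0.0249, 0.0] [16.3, 2.4, -35.3]
[-0.0, -0.0249, 0.0] [15.4, 2.4, -35.7]
[-0.0, -0.0249, 0.0] [14.6, 2.4, -36.1]
[-0.0, -0.0249, 0.0] [13.6, 2.4, -36.4]
[-0.0, -0.0249, 0.0] [12.7, 2.4, -36.8]
[-0.0, -0.0249, 0.0] [11.8, 2.4, -37.1]
[-0.0, -0.0249, 0.0] [10.9, 2.4, -37.4]
[-0.0, -0.0249, 0.0] [10.0, 2.4, -37.6]
[-0.0, -0.0249, 0.0] [9.0, 2.4, -37.9]
[-0.0, -0.0249, 0.0] [8.1, 2.4, -38.1]
```

>>> jog_arm(turn=[[0,-0.1,0],[0,-0.1,0],[0,-0.1,0],[0,-0.1,0],[0,-0.098,0]], slide=[[24,0,-30],[21,0,-33],[17,0,-35],[13,0,-36],[10,0,-38]], grip=[0,0,0,0,0], newtons=40)

```text
time: 1.35
tool_pos: [0.3048, 0.4385, 0.2484]
tcp_rot: [-1.568, -0.095, 0.095]
wrist_force: [0.1, -0.0, 0.1]
width: 0.143
```

```bash
python3 - <<'E'
from h import *
plan(loc(RO,RY,-63,76),.2,RY+np.pi/2)
E
```

```text
t 1.35 pos [0.3048 0.4385 0.2484] F [ 0.07   -0.0467  0.1342] w 0.143 n 15 turn total [-0.0002  0.0047  0.0003]
total in cur tool mm [ 108.5473   48.2883 -572.7349]
[-0.0, 0.0003, 0.0] [7.2, 3.2, -38.2]
[-0.0, 0.0003, 0.0] [7.2, 3.2, -38.2]
[-0.0, 0.0003, 0.0] [7.3, 3.2, -38.2]
[-0.0, 0.0003, 0.0] [7.3, 3.2, -38.2]
[-0.0, 0.0003, 0.0] [7.3, 3.2, -38.2]
[-0.0, 0.0003, 0.0] [7.3, 3.2, -38.2]
[-0.0, 0.0003, 0.0] [7.3, 3.2, -38.2]
[-0.0, 0.0003, 0.0] [7.3, 3.2, -38.2]
[-0.0, 0.0003, 0.0] [7.3, 3.2, -38.2]
[-0.0, 0.0003, 0.0] [7.3, 3.2, -38.2]
[-0.0, 0.0003, 0.0] [7.4, 3.2, -38.2]
[-0.0, 0.0003, 0.0] [7.4, 3.2, -38.2]
[-0.0, 0.0003, 0.0] [7.4, 3.2, -38.2]
[-0.0, 0.0003, 0.0] [7.4, 3.2, -38.2]
[-0.0, 0.0003, 0.0] [7.4, 3.2, -38.1]
```

>>> jog_arm(turn=[[0,0,0],[0,0,0],[0,0,0],[0,0,0],[0,0,0]], slide=[[8,0,-42],[8,0,-42],[8,0,-42],[8,0,-42],[8,0,-42]], grip=[0,0,0,0,0])

```text
time: 1.85
tool_pos: [0.369, 0.2343, 0.2486]
tcp_rot: [-1.568, -0.092, 0.091]
wrist_force: [0.9, 1.0, 0.1]
width: 0.0
```

>>> jog_arm(turn=[[0,0,0],[0,0,0],[0,0,0],[0,0,0],[0,0,0]], slide=[[8,0,-42],[8,0,-42],[8,0,-42],[8,0,-42],[8,0,-42]], grip=[0,0,0,0,0])

```text
time: 2.35
tool_pos: [0.4331, 0.0302, 0.2488]
tcp_rot: [-1.569, -0.092, 0.09]
wrist_force: [1.0, 0.6, 0.2]
width: -0.002
```

>>> jog_arm(turn=[[0,0,0],[0,0,0],[0,0,0],[0,0,0],[0,0,0]], slide=[[8,8,-42],[8,8,-42],[8,8,-42],[2,15,-20],[0,9,-6]], grip=[0,0,0,0,0])

```text
time: 2.85
tool_pos: [0.4764, -0.1181, 0.1995]
tcp_rot: [-1.569, -0.089, 0.089]
wrist_force: [0.0, 1.3, -0.9]
width: 0.0
```

```bash
python3 - <<'E'
from h import *
shot('side','s1.png')
p=shot('wrist','w1.png')
plan(loc(RO,RY,-63,76),.14,RY+np.pi/2)
E
```

```text
t 2.95 pos [ 0.475  -0.1161  0.1986] F [-0.6068  0.3458  0.2633] w -0.001 n 2 turn total [-0.0017 -0.0016 -0.0032]
total in cur tool mm [ 6.6696 58.5792 -1.7355]
[-0.0008, -0.0008, -0.0016] [3.3, 29.3, -0.9]
[-0.0008, -0.0008, -0.0016] [3.3, 29.3, -0.8]
```

View pics/w1.png

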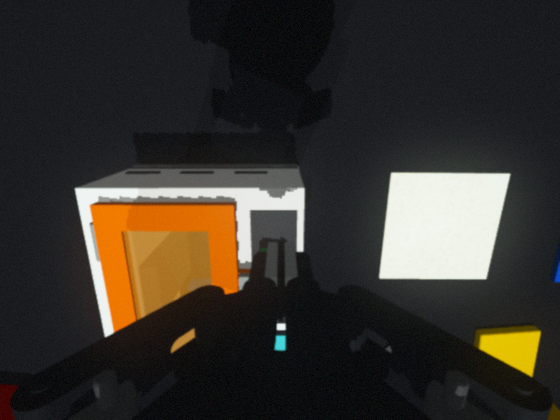

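View pics/s1.png

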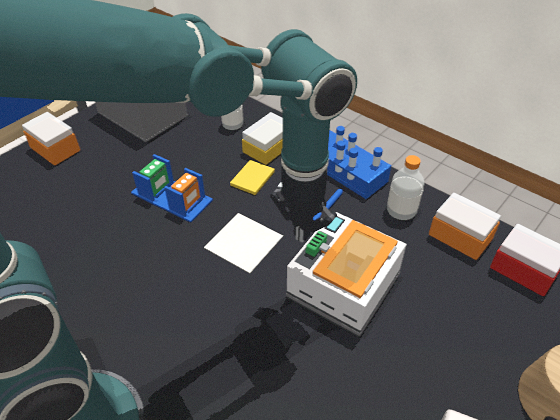

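The wrist view shows the closed fingers at about (280,270), just off the latch's -x end. The side view shows them above the deck at (300,235). Next I descend.

>>> jog_arm(turn=[[0,0,0],[0,0,0],[0,0,0],[0,0,0],[0,0,0]], slide=[[6,20,-2],[0,20,0],[0,8,0],[0,5,0],[0,4,0]], grip=[0,0,0,0,0])

```text
time: 3.45
tool_pos: [0.4828, -0.1167, 0.1437]
tcp_rot: [-1.569, -0.093, 0.091]
wrist_force: [0.3, 0.4, -0.5]
width: 0.003
```

```bash
python3 - <<'E'
from h import *
p=shot('side','s2.png')
cv2.imwrite('pics/s2c.png',cv2.resize(p['img'][180:320,250:420],None,fx=4,fy=4)[...,::-1])
plan(loc(RO,RY,-63,76),.14,RY+np.pi/2)
E
```

```text
t 3.5 pos [ 0.4826 -0.1168  0.1433] F [ 0.2425  0.1934 -1.2164] w 0.005 n 1 turn total [0.     0.001  0.0003]
total in cur tool mm [-0.9575  3.2617 -0.1151]
[0.0, 0.001, 0.0003] [-1.0, 3.3, -0.1]
```

View pics/s2c.png

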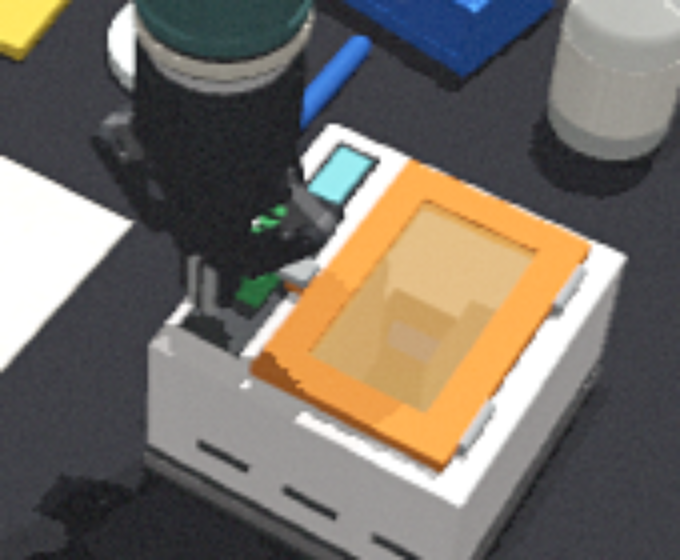

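>>> jog_arm(turn=[[0,0,0],[0,0,0],[0,0,0],[0,0,0],[0,0,0]], slide=[[0,2,0],[0,2,0],[2,0,0],[3,0,0],[3,0,0]], grip=[0,0,0,0,0])

```text
time: 4.0
tool_pos: [0.4908, -0.1165, 0.1395]
tcp_rot: [-1.569, -0.091, 0.091]
wrist_force: [-3.0, -0.3, 1.6]
width: 0.002
```

>>> jog_arm(turn=[[0,0,0],[0,0,0],[0,0,0],[0,0,0],[0,0,0]], slide=[[3,0,0],[3,0,0],[3,0,0],[3,0,0],[3,0,0]], grip=[0,0,0,0,0])

```text
time: 4.5
tool_pos: [0.5057, -0.1147, 0.1393]
tcp_rot: [-1.569, -0.092, 0.091]
wrist_force: [-2.1, -1.1, 1.7]
width: 0.003
```

```bash
python3 - <<'E'
from h import *
p=shot('side','s3.png')
cv2.imwrite('pics/s3c.png',cv2.resize(p['img'][180:320,250:420],None,fx=4,fy=4)[...,::-1])
plan(loc(RO,RY,-37,76),.14,RY+np.pi/2)
E
```

```text
t 4.55 pos [ 0.5062 -0.1147  0.1393] F [-1.2909 -0.6186  0.6124] w 0.003 n 1 turn total [0.0002 0.0001 0.0009]
total in cur tool mm [ 1.3387 -0.6806  0.5392]
[0.0002, 0.0001, 0.0009] [1.3, -0.7, 0.5]
```

View pics/s3c.png

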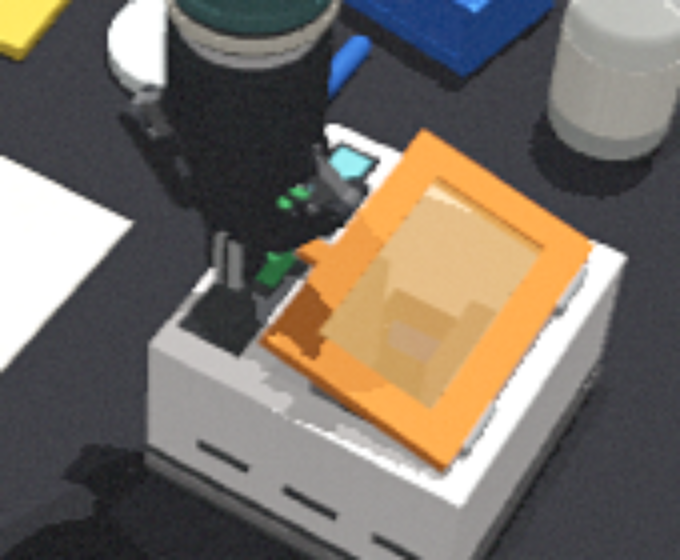

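The cover has been released and is rising. I back off along -x and move away toward +y and up.

>>> jog_arm(turn=[[0,0,0],[0,0,0],[0,0,0],[0,0,0],[0,0,0]], slide=[[-5,0,10],[0,-20,25],[0,-25,30],[0,-25,35],[0,-15,40]], grip=[0,0,0,0,0])

```text
time: 5.05
tool_pos: [0.4848, 0.0253, 0.2264]
tcp_rot: [-1.568, -0.093, 0.087]
wrist_force: [0.8, 0.3, 0.5]
width: 0.003
```

```bash
python3 - <<'E'
from h import *
plan(loc(KO,KY,0,-50),.2,KY+np.pi/2)
E
```

```text
t 5.05 pos [0.4848 0.0253 0.2264] F [0.753  0.2682 0.5305] w 0.003 n 6 turn total [-0.0002 -0.0361  0.0041]
total in cur tool mm [ 49.9439  26.6871 232.5156]
[-0.0, -0.006, 0.0007] [8.3, 4.4, 38.8]
[-0.0, -0.006, 0.0007] [8.6, 4.4, 38.7]
[-0.0, -0.006, 0.0007] [8.8, 4.4, 38.6]
[-0.0, -0.006, 0.0007] [9.0, 4.4, 38.6]
[-0.0, -0.006, 0.0007] [9.3, 4.4, 38.5]
[-0.0, -0.006, 0.0007] [9.5, 4.4, 38.5]
```

>>> jog_arm(turn=[[0,-0.012,0],[0,-0.012,0],[0,-0.012,0],[0,0,0],[0,0,0]], slide=[[9,0,40],[9,0,40],[9,0,40],[9,5,40],[9,10,40]], grip=[100,100,100,100,100])

```text
time: 5.55
tool_pos: [0.5013, 0.2309, 0.2102]
tcp_rot: [-1.566, -0.122, 0.117]
wrist_force: [-0.1, 1.4, -0.1]
width: 0.846
```

>>> jog_arm(turn=[[0,0,0],[0,0,0],[0,0,0]], slide=[[5,10,30],[0,0,3],[0,0,0]], grip=[100,100,100])

```text
time: 5.85
tool_pos: [0.5002, 0.2625, 0.1986]
tcp_rot: [-1.568, -0.121, 0.122]
wrist_force: [0.8, -1.2, -1.0]
width: 1.0
```

```bash
python3 - <<'E'
from h import *
plan(loc(KO,KY,0,-50),.12,KY+np.pi/2)
p=shot('wrist','w4.png'); C=cloud(p);I=p['img'];hsv=cv2.cvtColor(I,cv2.COLOR_RGB2HSV)
for t in ['cassette_mid','spare_mid']:
    for r in nets.search_frame(t,p)[:2]: print(t,r['conf'],w(p,r['xyz']))
x,y,z=[C[...,i] for i in range(3)]
o=(hsv[...,0]<20)&(hsv[...,1]>120)&(z>.072)&(z<.08)&(y>.2)&(y<.32)&(x>.42)&(x<.58)
print(o.sum(),C[o].mean(0),cv2.minAreaRect((C[o][:,:2]*1000).astype(np.float32)))
p=shot('top','t4.png')
p=shot('side','s4.png')
E
```

```text
t 5.85 pos [0.5002 0.2625 0.1986] F [ 0.761  -1.2368 -0.9716] w 1.0 n 2 turn total [ 0.0001  0.0035 -0.001 ]
total in cur tool mm [ 7.5673 78.6336 -1.5873]
[0.0001, 0.0018, -0.0005] [3.8, 39.3, -0.8]
[0.0001, 0.0018, -0.0005] [3.8, 39.3, -0.8]
cassette_mid 0.95 [0.5044 0.2673 0.0747]
spare_mid 0.73 [0.4944 0.3534 0.0789]
1853 [0.5085 0.2619 0.0763] ((510.0233154296875, 262.3804931640625), (56.480899810791016, 32.79642868041992), 7.719418525695801)
```

View pics/w4.png

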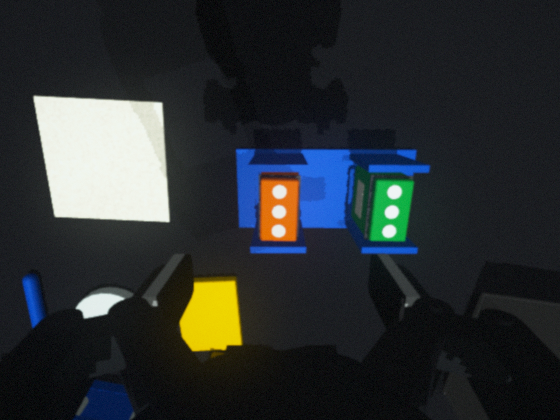

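View pics/s4.png

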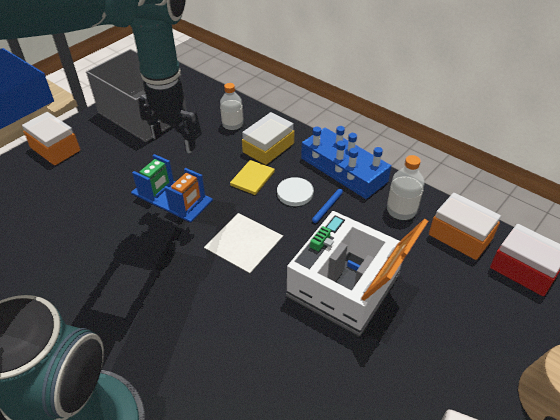

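View pics/t4.png

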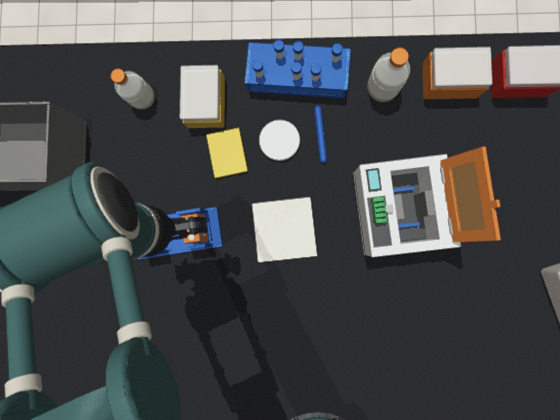

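The cover is fully open (side view, (395,265)) and the cassette is under the gripper at about (0.508, 0.262). Descending to grasp it.

>>> jog_arm(turn=[[0,0.003,0],[0,0,0],[0,0,0],[0,0,0],[0,0,0]], slide=[[8,30,-2],[0,35,0],[0,10,0],[0,5,0],[0,0,0]], grip=[100,100,100,100,100])

```text
time: 6.6
tool_pos: [0.5096, 0.2604, 0.1196]
tcp_rot: [-1.568, -0.117, 0.117]
wrist_force: [1.2, -0.2, -0.3]
width: 1.006
```

```bash
python3 - <<'E'
from h import *
plan([.5085,.2622],.05,KY+np.pi/2)
p=shot('wrist','w5.png')
E
```

```text
t 6.6 pos [0.5096 0.2604 0.1196] F [ 1.1681 -0.2149 -0.2648] w 1.006 n 2 turn total [-0.     -0.0024 -0.0001]
total in cur tool mm [-0.7805 69.5717  1.9487]
[-0.0, -0.0012, -0.0] [-0.4, 34.8, 1.0]
[-0.0, -0.0012, -0.0] [-0.4, 34.8, 1.0]
```

View pics/w5.png

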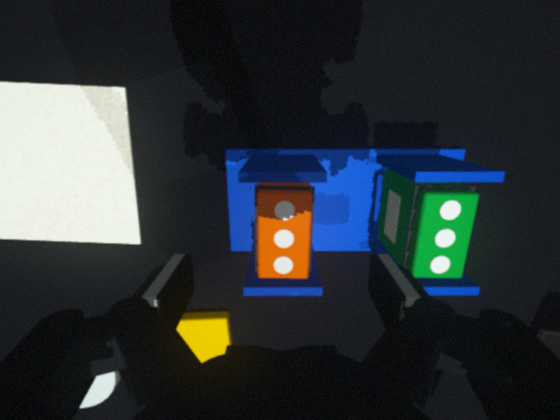

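The cassette (283,235) lies centred between the open fingers (185 and 380). I continue down.

>>> jog_arm(turn=[[0,0,0],[0,0,0],[0,0,0],[0,0,0],[0,0,0]], slide=[[-1,25,2],[0,25,0],[0,12,0],[0,7,0],[0,0,0]], grip=[100,100,100,100,100])

```text
time: 7.15
tool_pos: [0.5081, 0.2625, 0.0503]
tcp_rot: [-1.568, -0.117, 0.117]
wrist_force: [-0.2, -1.2, 0.6]
width: 0.996
```

>>> jog_arm(turn=[[0,0,0],[0,0,0],[0,0,0],[0,0,0],[0,0,0]], slide=[[0,0,0],[0,0,0],[0,0,0],[0,0,0],[0,0,0]], grip=[40,30,30,30,30], newtons=30)

```text
time: 7.65
tool_pos: [0.5088, 0.2628, 0.0512]
tcp_rot: [-1.567, -0.118, 0.116]
wrist_force: [0.1, -0.5, 5.1]
width: 0.414
```

>>> jog_arm(turn=[[0,0,0],[0,0,0],[0,0,0],[0,0,0],[0,0,0]], slide=[[0,0,0],[0,-5,0],[0,-10,0],[0,-20,0],[0,-20,0]], grip=[20,20,20,20,20], newtons=40)

```text
time: 8.15
tool_pos: [0.5071, 0.2621, 0.1052]
tcp_rot: [-1.568, -0.116, 0.119]
wrist_force: [-0.1, 0.7, -2.2]
width: 0.418
```

>>> jog_arm(turn=[[0,0,0],[0,0,0],[0,0,0],[0,0,0],[0,0,0]], slide=[[0,-25,0],[0,-25,0],[0,-20,0],[0,-10,0],[0,0,0]], grip=[20,20,20,20,20])

```text
time: 8.65
tool_pos: [0.509, 0.263, 0.1872]
tcp_rot: [-1.566, -0.12, 0.115]
wrist_force: [-0.2, 0.2, -2.6]
width: 0.42
```

```bash
python3 - <<'E'
from h import *
p=shot('wrist','w6.png')
p=shot('side','s6.png')
plan([.508,.0737],.15,RY+np.pi/2)
C=cloud(p);I=p['img'];hsv=cv2.cvtColor(I,cv2.COLOR_RGB2HSV)
o=(hsv[...,0]<20)&(hsv[...,1]>120)&(C[...,1]>.18)&(C[...,1]<.34)&(C[...,0]<.6)&(C[...,0]>.4)&(C[...,2]>.03)
print(o.sum(),C[o].min(0),C[o].max(0))
E
```

```text
t 8.75 pos [0.5075 0.2623 0.1844] F [ 0.4207 -0.4362 -1.5385] w 0.414 n 5 turn total [ 0.0004  0.0331 -0.0013]
total in cur tool mm [ -27.462    34.5454 -186.5414]
[0.0001, 0.0066, -0.0003] [-5.5, 6.9, -37.3]
[0.0001, 0.0066, -0.0003] [-5.2, 6.9, -37.3]
[0.0001, 0.0066, -0.0003] [-5.0, 6.9, -37.4]
[0.0001, 0.0066, -0.0003] [-4.8, 6.9, -37.4]
[0.0001, 0.0066, -0.0003] [-4.5, 6.9, -37.4]
570 [0.4748 0.213  0.1396] [0.5405 0.2772 0.2409]
```

View pics/s6.png

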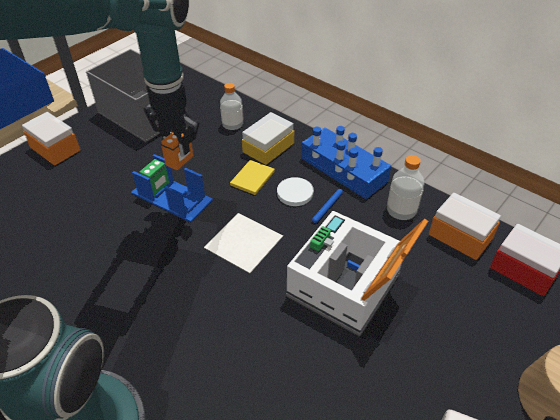

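View pics/w6.png

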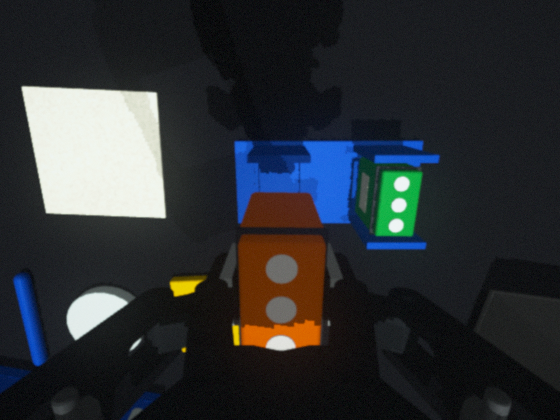

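Cassette held (wrist view, ~(282,285)). Moving over the pad.

>>> jog_arm(turn=[[0,0.016,0],[0,0.017,0],[0,0,0],[0,0,0],[0,0,0]], slide=[[-6,0,-25],[-6,5,-40],[-5,5,-45],[-5,10,-40],[-5,15,-30]], grip=[20,20,20,20,20])

```text
time: 9.25
tool_pos: [0.5029, 0.0784, 0.149]
tcp_rot: [-1.569, -0.09, 0.092]
wrist_force: [0.5, 0.2, -1.3]
width: 0.417
```

>>> jog_arm(turn=[[0,0,0],[0,0,0],[0,0,0],[0,0,0],[0,0,0]], slide=[[0,20,-6],[0,30,0],[0,20,0],[0,12,0],[0,0,0]], grip=[20,20,20,20,20])

```text
time: 9.75
tool_pos: [0.5016, 0.0743, 0.0652]
tcp_rot: [-1.569, -0.086, 0.096]
wrist_force: [0.7, -0.0, -2.4]
width: 0.416
```

```bash
python3 - <<'E'
from h import *
plan([.508,.0737],.0487,RY+np.pi/2)
p=shot('side','s7.png')
cv2.imwrite('pics/s7c.png',cv2.resize(p['img'][150:290,170:340],None,fx=4,fy=4)[...,::-1])
E
```

```text
t 9.75 pos [0.5016 0.0743 0.0652] F [ 0.7498 -0.0319 -2.4217] w 0.416 n 1 turn total [-0.0001  0.0002 -0.0065]
total in cur tool mm [ 6.4414 16.4609 -1.3196]
[-0.0001, 0.0002, -0.0065] [6.4, 16.5, -1.3]
```

View pics/s7c.png

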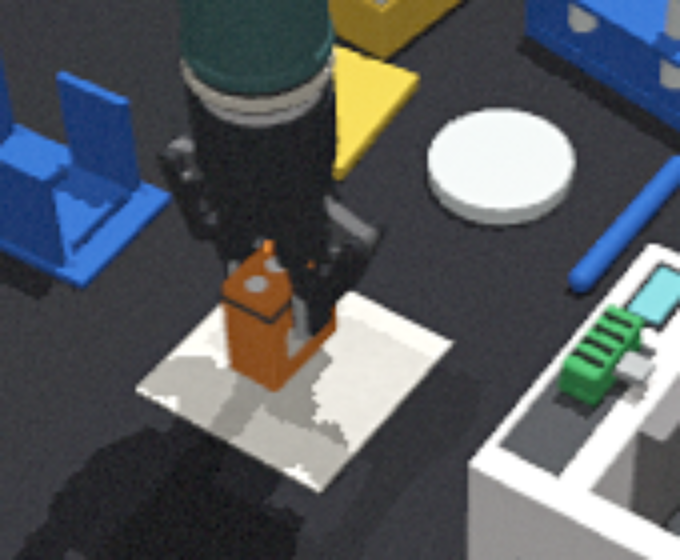

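>>> jog_arm(turn=[[0,0,0],[0,0,0],[0,0,0],[0,0,0],[0,0,0]], slide=[[4,6,0],[2,4,0],[0,3,0],[0,1,0],[0,0,0]], grip=[20,20,20,20,20])

```text
time: 10.3
tool_pos: [0.5102, 0.0753, 0.0543]
tcp_rot: [-1.569, -0.091, 0.091]
wrist_force: [0.3, -0.7, -2.5]
width: 0.413
```

>>> jog_arm(turn=[[0,0,0],[0,0,0],[0,0,0],[0,0,0]], slide=[[0,1,0],[0,1,0],[0,0,0],[0,0,0]], grip=[20,20,20,20])

```text
time: 10.7
tool_pos: [0.5103, 0.0753, 0.0523]
tcp_rot: [-1.569, -0.091, 0.091]
wrist_force: [-0.2, 1.2, -1.6]
width: 0.415
```

>>> jog_arm(turn=[[0,0,0],[0,0,0],[0,0,0],[0,0,0]], slide=[[0,1,0],[0,1,0],[0,0,0],[0,0,0]], grip=[20,20,20,20])

```text
time: 11.1
tool_pos: [0.5103, 0.0752, 0.0502]
tcp_rot: [-1.569, -0.091, 0.091]
wrist_force: [-0.5, 0.6, -2.6]
width: 0.412
```

>>> jog_arm(turn=[[0,0,0],[0,0,0],[0,0,0],[0,0,0]], slide=[[0,1,0],[0,1,0],[0,0,0],[0,0,0]], grip=[20,20,20,20])

```text
time: 11.5
tool_pos: [0.5104, 0.0752, 0.0483]
tcp_rot: [-1.569, -0.091, 0.091]
wrist_force: [0.1, -0.4, -1.6]
width: 0.417
```

>>> jog_arm(turn=[[0,0,0],[0,0,0],[0,0,0]], slide=[[0,1,0],[0,0,0],[0,0,0]], grip=[20,20,20])

```text
time: 11.8
tool_pos: [0.5104, 0.0752, 0.0483]
tcp_rot: [-1.569, -0.091, 0.091]
wrist_force: [-3.5, 0.6, 5.6]
width: 0.413
```

>>> jog_arm(turn=[[0,0,0],[0,0,0],[0,0,0]], slide=[[0,1,0],[0,0,0],[0,0,0]], grip=[20,20,20])

```text
time: 12.1
tool_pos: [0.5105, 0.0752, 0.0482]
tcp_rot: [-1.569, -0.091, 0.092]
wrist_force: [-5.9, -1.3, 13.4]
width: 0.418
```

Standing on the pad: contact at TCP z = 0.048. I relieve the load and release.

>>> jog_arm(turn=[[0,0,0],[0,0,0],[0,0,0],[0,0,0],[0,0,0]], slide=[[0,-1.5,0],[0,0,0],[0,0,0],[0,0,0],[0,0,0]], grip=[20,45,60,100,100])

```text
time: 12.6
tool_pos: [0.5103, 0.0753, 0.0476]
tcp_rot: [-1.569, -0.091, 0.091]
wrist_force: [-0.2, -0.1, -0.4]
width: 0.91
```

>>> jog_arm(turn=[[0,0,0],[0,0,0],[0,0,0],[0,0,0],[0,0,0]], slide=[[0,0,0],[0,0,0],[0,0,0],[0,-10,0],[0,-20,0]], grip=[100,100,100,100,100])

```text
time: 13.1
tool_pos: [0.5087, 0.0751, 0.0769]
tcp_rot: [-1.569, -0.088, 0.094]
wrist_force: [0.8, -0.8, -0.3]
width: 1.002
```

>>> jog_arm(turn=[[0,0,0],[0,0,0],[0,0,0],[0,0,0],[0,0,0]], slide=[[0,-30,0],[0,-30,0],[0,-20,0],[0,-10,0],[0,0,0]], grip=[100,100,100,100,100])

```text
time: 13.6
tool_pos: [0.5117, 0.0754, 0.17]
tcp_rot: [-1.569, -0.094, 0.088]
wrist_force: [-0.6, 0.5, -0.2]
width: 1.0
```

```bash
python3 - <<'E'
from h import *
p=shot('wrist','w8.png'); C=cloud(p);I=p['img'];hsv=cv2.cvtColor(I,cv2.COLOR_RGB2HSV)
def f(p):
    C=cloud(p);I=p['img'];hsv=cv2.cvtColor(I,cv2.COLOR_RGB2HSV);x,y,z=[C[...,i] for i in range(3)]
    print(np.histogram(z[(hsv[...,0]<20)&(hsv[...,1]>120)&(y>-.02)&(y<.17)&(x>.42)&(x<.6)],bins=8))
    o=(hsv[...,0]<20)&(hsv[...,1]>100)&(z>.066)&(z<.082)&(y>0)&(y<.15)&(x>.42)&(x<.6)
    print(o.sum(),C[o].mean(0),cv2.minAreaRect((C[o][:,:2]*1000).astype(np.float32)))
f(p)
f(shot('side','s8.png')); f(shot('top','t8.png'))
plan([.5105,.0752],.15,RY)
E
```

```text
(array([ 186, 2476,    0,    0,   68,  247,  849,   17]), array([0.0029, 0.0395, 0.0761, 0.1127, 0.1493, 0.1859, 0.2225, 0.2591,
       0.2957]))
2339 [0.5101 0.0752 0.0733] ((512.3053588867188, 75.60515594482422), (57.27650451660156, 32.55735397338867), 5.539236545562744)
(array([ 25,  74,  53,  39,  60,  73,  71, 230]), array([-0.0022,  0.0076,  0.0174,  0.0272,  0.037 ,  0.0468,  0.0566,
        0.0664,  0.0762]))
237 [0.5086 0.071  0.0716] ((510.1257629394531, 73.01292419433594), (59.65700912475586, 33.6030387878418), 6.894596099853516)
(array([ 0,  0,  0,  0, 21,  0,  0,  0]), array([0.4106, 0.5356, 0.6606, 0.7856, 0.9106, 1.0356, 1.1606, 1.2856,
       1.4106]))
0 [nan nan nan] ((0.0, 0.0), (0.0, 0.0), 0.0)
t 13.75 pos [0.5094 0.0751 0.1665] F [-0.1174  0.5062  0.1751] w 1.0 n 12 turn total [ 0.0017  1.5709 -0.0018]
total in cur tool mm [ 1.18   16.5157 -0.0812]
[0.0001, 0.1309, -0.0001] [0.1, 1.4, -0.0]
[0.0001, 0.1309, -0.0001] [0.1, 1.4, 0.0]
[0.0001, 0.1309, -0.0001] [0.1, 1.4, 0.0]
[0.0001, 0.1309, -0.0001] [0.1, 1.4, 0.0]
[0.0001, 0.1309, -0.0001] [0.1, 1.4, 0.0]
[0.0001, 0.1309, -0.0001] [0.1, 1.4, 0.1]
[0.0001, 0.1309, -0.0001] [0.1, 1.4, 0.1]
[0.0001, 0.1309, -0.0001] [0.1, 1.4, 0.1]
[0.0001, 0.1309, -0.0001] [0.1, 1.4, 0.1]
[0.0001, 0.1309, -0.0001] [0.0, 1.4, 0.1]
[0.0001, 0.1309, -0.0001] [0.0, 1.4, 0.1]
[0.0001, 0.1309, -0.0001] [0.0, 1.4, 0.1]<stdin>:7: RuntimeWarning: Mean of empty slice.
  ret = um.true_divide(
```

View pics/w8.png

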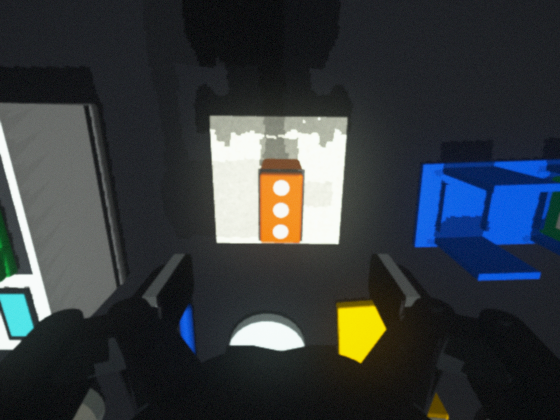

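View pics/s8.png

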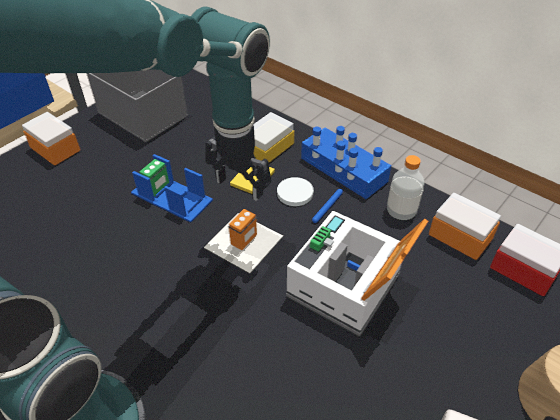

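The cassette stands upright on the pad and free (side view, (242,230)). Now a quarter turn of the tool to take it by the ends.

>>> jog_arm(turn=[[0,0.131,0],[0,0.131,0],[0,0.131,0],[0,0.131,0],[0,0.131,0]], slide=[[0,0,0],[0,0,0],[0,0,0],[0,0,0],[0,0,0]], grip=[100,100,100,100,100])

```text
time: 14.25
tool_pos: [0.509, 0.0751, 0.1657]
tcp_rot: [-1.53, 0.429, -0.424]
wrist_force: [-0.2, 0.4, -0.3]
width: 1.004
```

>>> jog_arm(turn=[[0,0.131,0],[0,0.131,0],[0,0.131,0],[0,0.131,0],[0,0.131,0]], slide=[[0,0,0],[0,0,0],[0,0,0],[0,0,0],[0,0,0]], grip=[100,100,100,100,100])

```text
time: 14.75
tool_pos: [0.509, 0.0751, 0.1657]
tcp_rot: [-1.365, 0.934, -0.929]
wrist_force: [-0.2, 0.4, 1.0]
width: 1.001
```

>>> jog_arm(turn=[[0,0.131,0],[0,0.13,0],[0,0,0],[0,0,0]], slide=[[0,0,0],[0,0,0],[0,0,0],[0,0,0]], grip=[100,100,100,100])

```text
time: 15.15
tool_pos: [0.5095, 0.0751, 0.1664]
tcp_rot: [-1.265, 1.123, -1.12]
wrist_force: [0.2, -0.1, 0.5]
width: 1.003
```

```bash
python3 - <<'E'
from h import *
p=shot('wrist','w9.png'); C=cloud(p);I=p['img'];hsv=cv2.cvtColor(I,cv2.COLOR_RGB2HSV)
x,y,z=[C[...,i] for i in range(3)]
o=(hsv[...,0]<20)&(hsv[...,1]>100)&(z>.069)&(z<.08)&(y>0)&(y<.15)&(x>.42)&(x<.6)
print(o.sum(),C[o].mean(0),cv2.minAreaRect((C[o][:,:2]*1000).astype(np.float32)))
plan([.511,.0755],.05,RY)
E
```

```text
2356 [0.5119 0.0775 0.0733] ((512.1228637695312, 76.30108642578125), (56.876739501953125, 32.122867584228516), 5.74603796005249)
t 15.2 pos [0.5097 0.0752 0.1668] F [-1.1538  1.1548 -0.2835] w 0.997 n 3 turn total [ 0.0019  0.0026 -0.    ]
total in cur tool mm [ -0.1759 116.7619   1.5509]
[0.0006, 0.0009, -0.0] [-0.1, 38.9, 0.5]
[0.0006, 0.0009, -0.0] [-0.1, 38.9, 0.5]
[0.0006, 0.0009, -0.0] [-0.1, 38.9, 0.5]
```

View pics/w9.png

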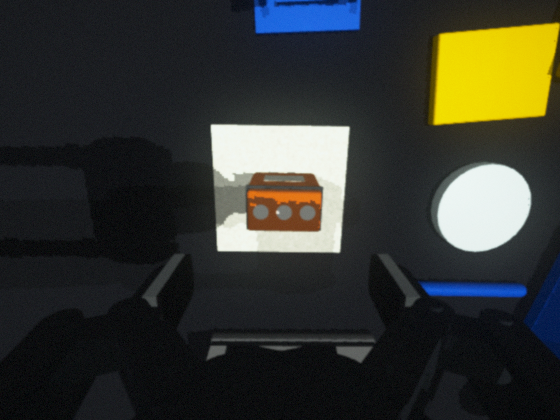

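>>> jog_arm(turn=[[0,0,0],[0,0,0],[0,0,0],[0,0,0],[0,0,0]], slide=[[0,30,1],[0,35,1],[0,25,0],[0,17,0],[0,10,0]], grip=[100,100,100,100,100])

```text
time: 15.7
tool_pos: [0.5108, 0.0753, 0.0486]
tcp_rot: [-1.265, 1.124, -1.12]
wrist_force: [-0.2, -0.1, 0.4]
width: 1.0
```

>>> jog_arm(turn=[[0,0,0],[0,0,0],[0,0,0],[0,0,0],[0,0,0]], slide=[[0,0,0],[0,0,0],[0,0,0],[0,0,0],[0,0,0]], grip=[100,70,60,50,50], newtons=30)

```text
time: 16.2
tool_pos: [0.5134, 0.0756, 0.0522]
tcp_rot: [-1.26, 1.121, -1.124]
wrist_force: [0.9, 0.2, 4.6]
width: 0.697
```

>>> jog_arm(turn=[[0,0,0],[0,0,0],[0,0,0],[0,0,0]], slide=[[0,0,0],[0,0,0],[0,0,0],[0,0,0]], grip=[40,40,40,40], newtons=40)

```text
time: 16.6
tool_pos: [0.5135, 0.0756, 0.0522]
tcp_rot: [-1.26, 1.122, -1.124]
wrist_force: [-0.5, -1.0, 5.9]
width: 0.7
```

>>> jog_arm(turn=[[0,0,0],[0,0,0],[0,0,0],[0,0,0],[0,0,0]], slide=[[0,-5,0],[0,-10,0],[0,-20,0],[0,-30,0],[0,-30,0]], grip=[40,40,40,40,40])

```text
time: 17.1
tool_pos: [0.5113, 0.0754, 0.1463]
tcp_rot: [-1.263, 1.125, -1.122]
wrist_force: [0.7, -0.0, -1.1]
width: 0.698
```

>>> jog_arm(turn=[[0,0,0],[0,0,0],[0,0,0],[0,0,0],[0,0,0]], slide=[[0,-30,0],[0,-20,0],[0,-10,0],[0,0,0],[0,0,0]], grip=[40,40,40,40,40])

```text
time: 17.6
tool_pos: [0.5115, 0.0754, 0.2048]
tcp_rot: [-1.263, 1.124, -1.123]
wrist_force: [-0.3, 0.6, -3.5]
width: 0.696
```

```bash
python3 - <<'E'
from h import *
p=shot('side','s10.png')
cv2.imwrite('pics/s10c.png',cv2.resize(p['img'][90:250,170:370],None,fx=3.7,fy=3.7)[...,::-1])
p=shot('wrist','w10.png')
print(Rn.from_rotvec(bot.read_state()['tcp_rot']).as_matrix())
plan(RO,.2,RY)
p=shot('top','t10.png');C=cloud(p);I=p['img']; np.savez('/tmp/top2',C=C,img=I)
cv2.imwrite('pics/t10c.png',cv2.resize(I[140:270,250:510],None,fx=3,fy=3)[...,::-1])
E
```

```text
[[ 0.1157 -0.0033  0.9933]
 [-0.9933 -0.0003  0.1157]
 [-0.0001 -1.     -0.0033]]
t 17.7 pos [0.5111 0.0754 0.2039] F [-0.1763  0.0046 -2.0554] w 0.7 n 7 turn total [ 0.0033 -0.0001 -0.0001]
total in cur tool mm [263.6589   3.8785  11.5121]
[0.0005, -0.0, -0.0] [37.7, 0.6, 1.6]
[0.0005, -0.0, -0.0] [37.7, 0.6, 1.6]
[0.0005, -0.0, -0.0] [37.7, 0.6, 1.6]
[0.0005, -0.0, -0.0] [37.7, 0.6, 1.6]
[0.0005, -0.0, -0.0] [37.7, 0.6, 1.6]
[0.0005, -0.0, -0.0] [37.7, 0.6, 1.6]
[0.0005, -0.0, -0.0] [37.7, 0.6, 1.6]
```

View pics/s10c.png

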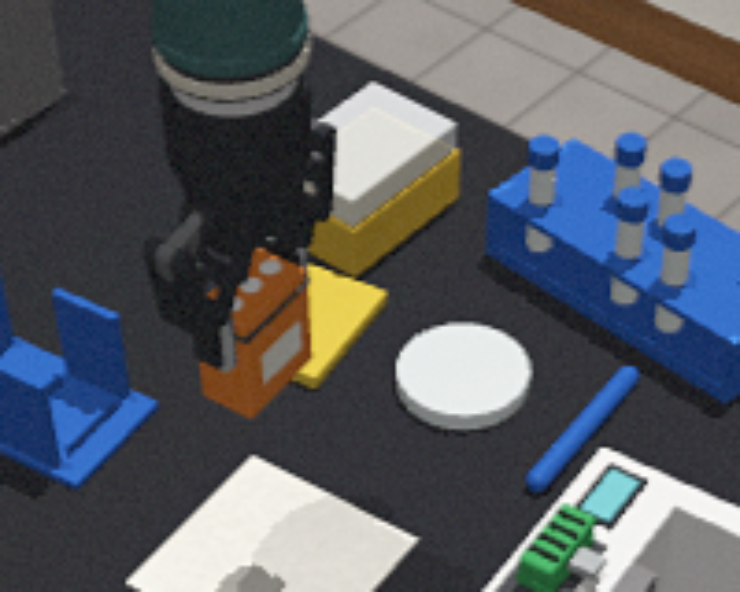

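View pics/w10.png

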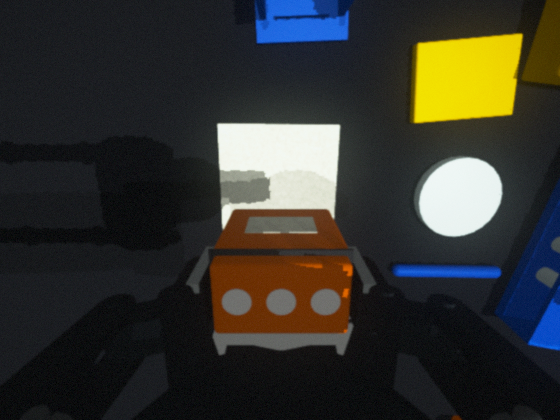

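View pics/t10c.png

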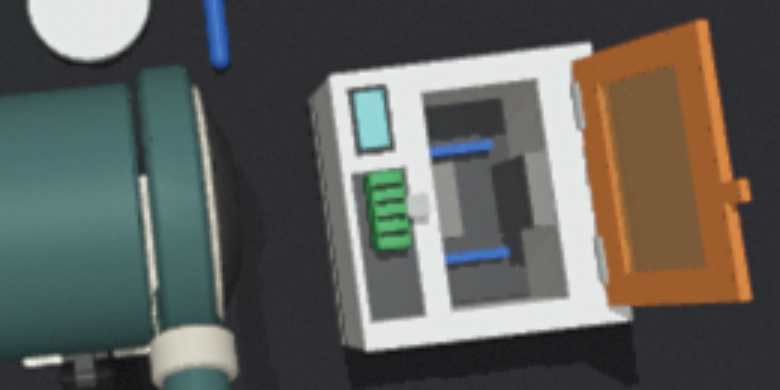

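```bash
python3 - <<'E'
from h import *
D=np.load('/tmp/top2.npz');C=D['C'];I=D['img'];hsv=cv2.cvtColor(I,cv2.COLOR_RGB2HSV)
M=np.array([[np.cos(RY),-np.sin(RY)],[np.sin(RY),np.cos(RY)]])
L=(C[...,:2]-RO)@M*1000; z=C[...,2]
deck=(z>.102)&(z<.115)
for yb in (-25,-10,0,10,25):
    m=deck&(abs(L[...,1]-yb)<4); x=L[...,0][m]; print('y',yb,'hole x',x[x<0][x[x<0]>-90].max() ,x[x>0].min(), x.min(),x.max())
for xb in (-60,-40,40,60):
    m=deck&(abs(L[...,0]-xb)<4); y=L[...,1][m]; print('x',xb,y[y<0].max(),y[y>0].min(),y.min(),y.max())
b=(hsv[...,0]>100)&(hsv[...,0]<125)&(hsv[...,1]>150)&(abs(L[...,0])<70)&(abs(L[...,1])<45)
for s in (-1,1):
    m=b&(L[...,0]*s>0); print('blue',m.sum(),L[m].mean(0),L[m].min(0),L[m].max(0),np.median(z[m]))
E
```

```text
y -25 hole x -0.03602684819060378 1.1345829499595776 -90.03534580503576 285.3582276632635
y -10 hole x -72.44006043066341 71.64256501645984 -90.23709806664178 254.72794353859229
y 0 hole x -72.97393651310976 71.80285470527214 -89.08620777201148 252.56621984648046
y 10 hole x -71.98553187748307 71.83383382750932 -89.76988025447396 307.65935469185587
y 25 hole x -0.29518251690041575 0.05522692541726642 -89.93783853053583 301.9589676489755
x -60 -37.07309324550071 38.87710140649363 -61.804962674849925 95.28511880354966
x -40 -36.94670129447104 39.14846333759442 -62.05851916962635 95.45710018296346
x 40 -37.065221942897765 38.20952363649124 -64.64616750937329 95.36866126616732
x 60 -37.729194464852 38.89524387939061 -62.226092897345474 95.22002449345905
blue 53 [-38.3091  -0.8404] [-40.9179 -22.3867] [-35.5174  19.6721] 0.040255538756352016
blue 60 [37.4196 -0.8905] [ 34.5338 -20.4753] [40.3452 19.3701] 0.04051091945818536
```

```bash
python3 - <<'E'
from h import *
p=eyes.read_camera('wrist'); st=bot.read_state()
print(Rn.from_rotvec(st['tcp_rot']).inv().apply(np.array(p['position'])-st['tool_pos']))
t=loc(RO,RY,0,.5); print(t); plan(t,.205,RY)
E
```

```text
[-0.0737 -0.1259  0.0007]
[ 0.5529 -0.1847]
t 17.8 pos [0.5113 0.0754 0.2041] F [ 0.5347  1.6267 -3.0933] w 0.693 n 7 turn total [ 0.003  -0.0001 -0.0001]
total in cur tool mm [263.1425  -0.9643  11.2611]
[0.0004, -0.0, -0.0] [37.6, -0.1, 1.6]
[0.0004, -0.0, -0.0] [37.6, -0.1, 1.6]
[0.0004, -0.0, -0.0] [37.6, -0.1, 1.6]
[0.0004, -0.0, -0.0] [37.6, -0.1, 1.6]
[0.0004, -0.0, -0.0] [37.6, -0.1, 1.6]
[0.0004, -0.0, -0.0] [37.6, -0.1, 1.6]
[0.0004, -0.0, -0.0] [37.6, -0.1, 1.6]
```

>>> jog_arm(turn=[[0,0,0],[0,0,0],[0,0,0],[0,0,0],[0,0,0]], slide=[[20,-5,1],[35,-5,2],[40,0,2],[40,0,2],[40,0,2]], grip=[40,40,40,40,40])

```text
time: 18.3
tool_pos: [0.5412, -0.0986, 0.2149]
tcp_rot: [-1.263, 1.124, -1.122]
wrist_force: [-0.0, -0.0, -2.0]
width: 0.696
```

>>> jog_arm(turn=[[0,0,0],[0,0,0],[0,0,0],[0,0,0],[0,0,0]], slide=[[40,0,1],[30,0,1],[18,0,0],[0,0,0],[0,0,0]], grip=[40,40,40,40,40])

```text
time: 18.8
tool_pos: [0.5532, -0.184, 0.215]
tcp_rot: [-1.261, 1.126, -1.122]
wrist_force: [0.6, -0.2, -1.6]
width: 0.7
```

```bash
python3 - <<'E'
from h import *
t=loc(RO,RY,0,.5); plan(t,.12,RY)
p=shot('side','s11.png')
cv2.imwrite('pics/s11c.png',cv2.resize(p['img'][110:330,260:440],None,fx=2.7,fy=2.7)[...,::-1])
p=shot('wrist','w11.png')
E
```

```text
t 18.8 pos [ 0.5532 -0.184   0.215 ] F [ 0.5501 -0.1594 -1.5538] w 0.7 n 3 turn total [ 0.0013 -0.0008 -0.0016]
total in cur tool mm [ 0.8625 94.9882 -0.2657]
[0.0004, -0.0003, -0.0005] [0.3, 31.7, -0.1]
[0.0004, -0.0003, -0.0005] [0.3, 31.7, -0.1]
[0.0004, -0.0003, -0.0005] [0.3, 31.7, -0.1]
```

View pics/s11c.png

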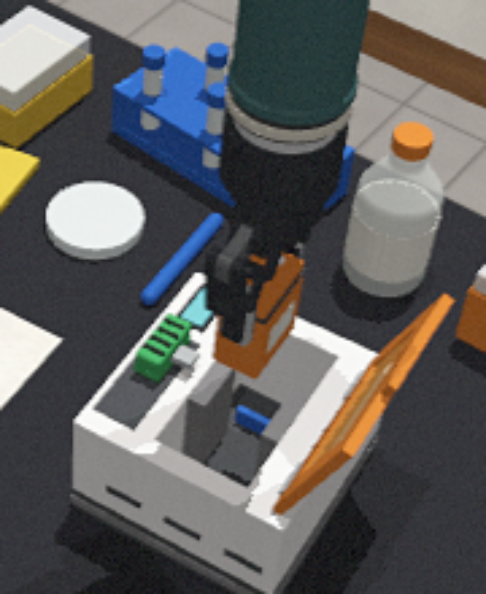

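View pics/w11.png

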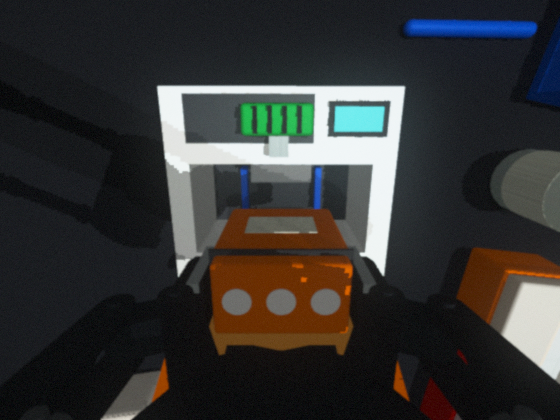

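>>> jog_arm(turn=[[0,0,0],[0,0,0],[0,0,0],[0,0,0],[0,0,0]], slide=[[0.5,10,0],[0,15,0],[0,15,0],[0,10,0],[0,0,0]], grip=[40,40,40,40,40])

```text
time: 19.4
tool_pos: [0.5518, -0.184, 0.1625]
tcp_rot: [-1.264, 1.128, -1.119]
wrist_force: [-0.2, -0.3, -1.5]
width: 0.698
```

```bash
python3 - <<'E'
from h import *
t=loc(RO,RY,0,.5); plan(t,.08,RY)
E
```

```text
t 19.4 pos [ 0.5518 -0.184   0.1625] F [-0.2322 -0.2829 -1.4762] w 0.698 n 3 turn total [ 0.0049  0.0002 -0.0026]
total in cur tool mm [ 1.0028 82.4664  1.4815]
[0.0016, 0.0001, -0.0009] [0.3, 27.5, 0.5]
[0.0016, 0.0001, -0.0009] [0.3, 27.5, 0.4]
[0.0016, 0.0001, -0.0009] [0.3, 27.5, 0.4]
```

>>> jog_arm(turn=[[0,0,0],[0,0,0],[0,0,0],[0,0,0],[0,0,0]], slide=[[0.5,8,0.5],[0.5,10,0],[0,10,0],[0,8,0],[0,4,0]], grip=[40,40,40,40,40])

```text
time: 19.9
tool_pos: [0.5536, -0.1857, 0.1244]
tcp_rot: [-1.262, 1.125, -1.122]
wrist_force: [-0.8, 0.2, -2.5]
width: 0.695
```

```bash
python3 - <<'E'
from h import *
t=loc(RO,RY,0,.5); plan(t,.08,RY)
E
```

```text
t 19.9 pos [ 0.5536 -0.1857  0.1244] F [-0.8002  0.2083 -2.5015] w 0.695 n 2 turn total [ 0.0016 -0.0001 -0.0009]
total in cur tool mm [-1.0093 44.3859 -0.4972]
[0.0008, -0.0001, -0.0004] [-0.5, 22.2, -0.2]
[0.0008, -0.0001, -0.0004] [-0.5, 22.2, -0.3]
```

>>> jog_arm(turn=[[0,0,0],[0,0,0],[0,0,0],[0,0,0],[0,0,0]], slide=[[-0.5,8,0],[-0.5,10,0],[0,10,0],[0,7,0],[0,4,0]], grip=[40,40,40,40,40])

```text
time: 20.4
tool_pos: [0.5536, -0.1847, 0.0856]
tcp_rot: [-1.262, 1.125, -1.122]
wrist_force: [-0.1, 0.2, -1.7]
width: 0.696
```

```bash
python3 - <<'E'
from h import *
t=loc(RO,RY,0,.5); plan(t,.075,RY)
p=shot('side','s12.png')
cv2.imwrite('pics/s12c.png',cv2.resize(p['img'][110:330,260:440],None,fx=2.7,fy=2.7)[...,::-1])
E
```

```text
t 20.4 pos [ 0.5536 -0.1847  0.0856] F [-0.1144  0.2178 -1.7001] w 0.696 n 1 turn total [ 0.0014 -0.0001 -0.0007]
total in cur tool mm [-0.0492 10.5519 -0.6452]
[0.0014, -0.0001, -0.0007] [-0.0, 10.6, -0.6]
```

View pics/s12c.png

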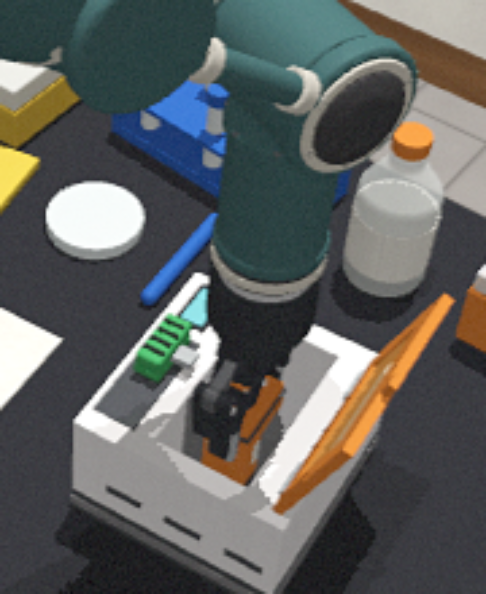

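The cassette is well inside the chamber and the cover stays clear. The rest goes in small steps, watching the force.

>>> jog_arm(turn=[[0,0,0],[0,0,0],[0,0,0],[0,0,0],[0,0,0]], slide=[[0,2,0],[0,2,0],[0,2,0],[0,0,0],[0,0,0]], grip=[40,40,40,40,40])

```text
time: 20.95
tool_pos: [0.5543, -0.185, 0.0809]
tcp_rot: [-1.262, 1.123, -1.124]
wrist_force: [-0.6, 0.1, -3.1]
width: 0.698
```

>>> jog_arm(turn=[[0,0,0],[0,0,0],[0,0,0],[0,0,0],[0,0,0]], slide=[[0,1,0],[0,0,0],[0,1,0],[0,0,0],[0,0,0]], grip=[40,40,40,40,40])

```text
time: 21.45
tool_pos: [0.5542, -0.1849, 0.0788]
tcp_rot: [-1.262, 1.123, -1.123]
wrist_force: [-0.1, -0.5, -2.0]
width: 0.694
```

>>> jog_arm(turn=[[0,0,0],[0,0,0],[0,0,0],[0,0,0],[0,0,0]], slide=[[0,1,0],[0,0,0],[0,1,0],[0,0,0],[0,0,0]], grip=[40,40,40,40,40])

```text
time: 21.95
tool_pos: [0.5542, -0.1849, 0.0767]
tcp_rot: [-1.262, 1.123, -1.123]
wrist_force: [0.2, 0.8, -2.0]
width: 0.7
```

>>> jog_arm(turn=[[0,0,0],[0,0,0],[0,0,0],[0,0,0],[0,0,0]], slide=[[-0.5,1,-1],[0,0,0],[0,1,0],[0,0,0],[0,0,0]], grip=[40,40,40,40,40])

```text
time: 22.45
tool_pos: [0.5531, -0.1845, 0.0747]
tcp_rot: [-1.262, 1.123, -1.123]
wrist_force: [-0.6, -0.5, -2.2]
width: 0.698
```

>>> jog_arm(turn=[[0,0,0],[0,0,0],[0,0,0]], slide=[[0,1,0],[0,0,0],[0,0,0]], grip=[40,40,40])

```text
time: 22.75
tool_pos: [0.5534, -0.1846, 0.0742]
tcp_rot: [-1.262, 1.123, -1.124]
wrist_force: [-1.2, 0.2, 2.5]
width: 0.699
```

>>> jog_arm(turn=[[0,0,0],[0,0,0],[0,0,0]], slide=[[0,1,0],[0,0,0],[0,0,0]], grip=[40,40,40])

```text
time: 23.05
tool_pos: [0.5534, -0.1847, 0.0742]
tcp_rot: [-1.262, 1.123, -1.124]
wrist_force: [-3.7, 1.8, 8.9]
width: 0.702
```

The foot is on the floor: contact at 0.0742, and 0.074 was predicted. Relieving the load and releasing.

>>> jog_arm(turn=[[0,0,0],[0,0,0],[0,0,0],[0,0,0],[0,0,0]], slide=[[0,-1,0],[0,0,0],[0,0,0],[0,0,0],[0,0,0]], grip=[65,75,90,100,100])

```text
time: 23.55
tool_pos: [0.5532, -0.1846, 0.0737]
tcp_rot: [-1.262, 1.123, -1.123]
wrist_force: [-0.5, 0.6, -0.3]
width: 0.993
```

>>> jog_arm(turn=[[0,0,0],[0,0,0],[0,0,0],[0,0,0],[0,0,0]], slide=[[0,0,0],[0,0,0],[0,-5,0],[0,-15,0],[0,-20,0]], grip=[100,100,100,100,100])

```text
time: 24.05
tool_pos: [0.5525, -0.1842, 0.1141]
tcp_rot: [-1.263, 1.125, -1.122]
wrist_force: [0.3, -0.5, 0.1]
width: 0.998
```

>>> jog_arm(turn=[[0,0,0],[0,0,0],[0,0,0],[0,0,0],[0,0,0]], slide=[[0,-30,0],[0,-40,0],[0,-40,0],[0,-20,0],[0,0,0]], grip=[100,100,100,100,100])

```text
time: 24.55
tool_pos: [0.5559, -0.1856, 0.2503]
tcp_rot: [-1.258, 1.114, -1.131]
wrist_force: [0.1, -0.3, 0.2]
width: 0.997
```

>>> jog_arm(turn=[[0,0,0],[0,0,0],[0,0,0],[0,0,0],[0,0,0]], slide=[[-30,0,0],[-45,0,0],[-45,0,0],[-45,0,0],[-35,0,0]], grip=[100,100,100,100,100])

```text
time: 25.05
tool_pos: [0.5286, 0.0163, 0.2429]
tcp_rot: [-1.263, 1.124, -1.122]
wrist_force: [0.9, -0.4, -0.8]
width: 0.999
```

>>> jog_arm(turn=[[0,0,0],[0,0,0],[0,0,0],[0,0,0],[0,0,0]], slide=[[-40,0,0],[-30,0,0],[0,0,0],[0,0,0],[0,0,0]], grip=[100,100,100,100,100])

```text
time: 25.55
tool_pos: [0.5217, 0.0829, 0.2433]
tcp_rot: [-1.263, 1.124, -1.124]
wrist_force: [-0.3, -0.7, -0.1]
width: 0.999
```

```bash
python3 - <<'E'
from h import *
M=np.array([[np.cos(RY),-np.sin(RY)],[np.sin(RY),np.cos(RY)]])
for c in ('top','side'):
    p=shot(c,c+'13.png');C=cloud(p);I=p['img'];hsv=cv2.cvtColor(I,cv2.COLOR_RGB2HSV)
    L=(C[...,:2]-RO)@M*1000; z=C[...,2]
    o=(hsv[...,0]<20)&(hsv[...,1]>100)&(abs(L[...,0])<45)&(abs(L[...,1])<35)&(z>.085)&(z<.103)
    print(c,o.sum(),L[o].mean(0),cv2.minAreaRect(L[o].astype(np.float32)),np.percentile(z[o],[5,50,95]))
    if o.sum()>20:
        # plane fit
        Q=np.c_[L[o],np.ones(o.sum())]; print('plane slope',np.linalg.lstsq(Q,z[o]*1000,rcond=None)[0])
    for r in nets.search_frame('spare_mid',p)[:1]: print('spare',r['conf'],w(p,r['xyz']))
    if c=='top': cv2.imwrite('pics/t13c.png',cv2.resize(I[140:270,120:510],None,fx=2,fy=2)[...,::-1])
st=bot.read_state(); print(st['time'],st['wrist_force'],st['tool_pos'])
E
```

```text
top 396 [-0.2363  3.1986] ((0.29208946228027344, 2.640535354614258), (33.31561279296875, 58.65926742553711), 88.90380096435547) [0.0911 0.0951 0.0975]
plane slope [ 0.0025 -0.0127 94.9404]
spare 0.77 [0.4968 0.3516 0.0712]
side 338 [-4.9036 -1.7082] ((-1.7433967590332031, -1.6409168243408203), (61.85441970825195, 41.471309661865234), 7.289193153381348) [0.0879 0.0938 0.0965]
plane slope [ 0.0174  0.0156 93.4414]
spare 0.91 [0.4953 0.3459 0.0657]
25.75 [-0.032  -0.3629  0.1338] [0.5221 0.0826 0.2437]
```

View pics/side13.png

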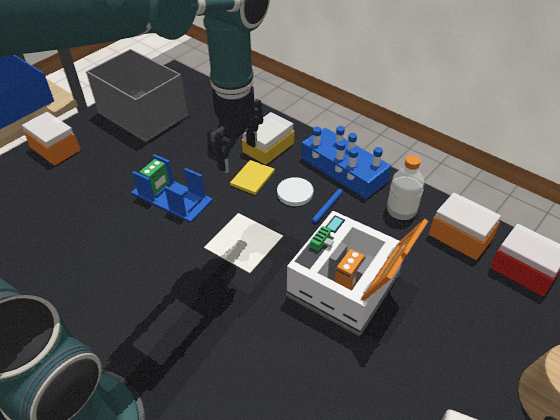

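View pics/t13c.png

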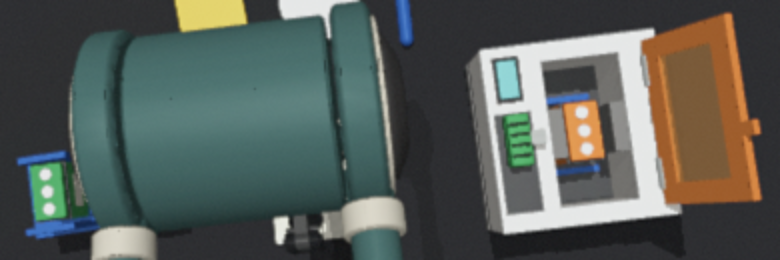

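The cassette's top is at z = 0.095 (fully home) and level, about 3 mm from the chamber's centre. The cover is open, the green cassette is in its bay, and the arm is clear.

```bash
python3 -c "
from workcell import bot
print(bot.finish_job())"
```

```text
the job is handed in; nothing more can be done
None
```

The job is done and handed in at about 25.8 s of the 61 s allowed; handing in gives no verdict, so the results below are my own checks.

- **Latch and cover:** I pushed the green latch along the reader's +x with closed fingers, and the cover swung fully open.
- **Moving the cassette:** I lifted the orange cassette out by its broad sides and let it go on the pad. I then took it by its narrow ends and lowered it in small steps onto the chamber floor, with a contact force of about 9 N.
- **Last checks on the orange cassette:** Its top is at 95 mm, which is the seated height, and it is level within about 0.02 rad. It is about 3 mm from the chamber's centre in the top view. The side view gave a 2.4 mm offset the other way in y, and its colour mask also covers a side face. Both are inside the 10 mm limit.
- **Last checks on the rest:** The cover is open, the green cassette is in its bay, and the wrist force is near zero with the arm clear. I judged the cover from the pictures and did not measure its angle. The green cassette's detection was within a few mm of the first one in the side view.

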